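# Seat the blue lens tube against its V-block stop

## Robot

A 6-joint arm with a two-finger parallel gripper is mounted at the origin on the work surface. World frame = base frame: x ahead of the robot, y to its left, z up, the work surface at z = 0. Lengths are in mm, angles in rad, forces in N, time in s.
With the tool pointing down it reaches from about 300 to 775 mm from the base axis. Payload 14.6 kg.
Tool frame: the origin (TCP) lies on the centre line of the jaws, within the pads' length; the fingertips stand manip.finger_overhang ahead of it and the grasp point (between the pads) lies 11 mm behind it (manip.finger_overhang is the distance from the TCP to the fingertips, in mm); y points along the fingers, x is the direction in which the jaws open and shut, and the axes are right-handed (so a half turn about y gives the same grasp; the last joint's range is limited). The gripper opens to 94 mm and grips with 3 to 60 N. Pads are 16 mm wide; open, the fingers measure 119 mm over their backs; the gripper's body (75 mm by 177 mm) begins 78 mm behind the grasp point.
Start: joints at [1.075, 0.3, 1.521, -0, 1.321, -0.067], TCP at [228.675, 500.197, 213.446] pointing down, gripper open.
Joint ranges: [-3.03, 3.03], [-0.79, 2.21], [0.23, 2.52], [-1.04, 4.18], [0, 3.07], [-2.55, 2.55]. Speed limits (rad/s): [2.22, 2.22, 2.57, 3.14, 3.14, 3.14].

## Interface

Orientations are given as [roll, pitch, yaw] about the fixed x, y, z axes, in that order (R = Rz(yaw) Ry(pitch) Rx(roll)).
In Python, from cell import monitor, viewer, ticket, manip gives the robot as it stands.
- The arm moves only by the shell command python3 -m jog 'ROWS' [FORCE]. ROWS is JSON, a list of rows, each an object of numbers: "grip": the finger opening in cm, from 0 to 9.4; "dx", "dy", "dz": the shift along the tool's x, y, z in cm; "spin": the turn about the tool's y in degrees. In form: [{"grip": .., "dx": .., "dy": .., "dz": .., "spin": ..}, ...]. A call has 1 to 20 rows; each row is the pose to reach, as a shift and turn from the pose commanded when the call began, along the tool's axes at that moment; what a row does not reach only later rows make up. A row lasts 1/8 s, in which the tool goes at most 62.5 mm and 10.7 degrees, less where a joint would pass 70% of its speed; a pose out of reach is approached as far as the arm can. A call with a gripper value outside its range is refused whole. The fingers move at their own pace and stop on an object; FORCE is the grip in N (left out, the last holds). Time passes only in rows, so rows that repeat a pose let the fingers close. It gives the time, the measured TCP pose, the force and the opening at its end, in the units of the state.
- monitor.read_state(): the state, without advancing time (a new reading comes with each control period).
- viewer.camera(name): name is "scene" or "top" or "wrist"; returns a dict with "color" (420x560x3 uint8, red, green, blue), "vertical_fov" (degrees; the focal length in pixels is half the picture's height over the tangent of half this angle, whatever the lens; pixels are square), "cx", "cy" (the principal point, pixels), "rvec" (rotation vector, rad) and "tvec" (3), from world to camera coordinates, as OpenCV has them. Camera axes: x right, y down, z forward; pixel columns grow to the right and rows downward; lengths in mm; the calibration is good to about 2 mm. A picture is of the moment at which its call begins. There is no depth.
- ticket.sign_off(): hands the job in, once; it reports no verdict.
The state is a dict: "clock": time; "joints": joint angles; "qd": joint speeds; "effort": joint torques, N m; "eef_pos": TCP position; "eef_rot": TCP orientation; "wrist_force": force on the tool from outside, world axes, zero at the start; "moment": the same for the moment, N m; "finger_gap": finger opening in mm.
Only numpy, scipy, OpenCV 4.12 (cv2) and the standard library are available. Lean on these libraries where they do the work, as an engineer would, in place of code of your own. Each camera call takes 0.05 s, during which the arm holds its last target. There are 200 camera calls.

## Task

Two lens tubes lie in V-blocks on the microscopy bench, each short of its end stop. Slide the blue-banded tube along its groove, without lifting it out, until its end touches the stop, then let go of it. Leave the orange-banded tube where it is.

Things in the scene. Friction and masses are not known exactly. Their poses are not given: they have to be found in the camera images.
- tube_blue: black lens tube with two blue bands, 20 mm diameter, 155 long, 0.1 to 0.2 kg, loose in its V-block. Origin: its centre; x along its axis, lens end +77.5 (towards the stop), flat tail end -77.5. Starts 30 to 60 short of the stop, its tail sticking out of the groove's open end by 35 to 65 (5 when home). Slides with 1 to 3 N, stays where left
- vblock_blue: fixed aluminium V-block under the blue-banded tube, 50 mm wide, top 51 above the bench, base plate 190 x 74 x 8. Origin: on the bench under the groove's middle; x along the 150 mm, 90-degree groove, z up. Groove open at x = -75; upright grey end stop (50 wide, 12 thick, 75 tall) with its face at x = +75. A tube in the groove has its axis 55 above the bench
- tube_orange: black lens tube with two orange bands, 20 mm diameter, 155 long, 0.1 to 0.2 kg, loose in its V-block. Origin: its centre; x along its axis, lens end +77.5 (towards the stop), flat tail end -77.5. Same size as the blue one; not to be moved
- vblock_orange: fixed aluminium V-block under the orange-banded tube, 50 mm wide, top 51 above the bench, base plate 190 x 74 x 8. Origin: on the bench under the groove's middle; x along the 150 mm, 90-degree groove, z up. Groove open at x = -75; upright grey end stop (50 wide, 12 thick, 75 tall) with its face at x = +75. A tube in the groove has its axis 55 above the bench
Not all that is in view belongs to the job. Leave any green or purple look-alike of the tube_blue alone.

How it is judged:
By the outcome, as a careful person would: the job done as asked, in the order asked, and still so for the second after the job is handed in, with the robot touching nothing.
It also fails if it takes over 32 s, if anything falls off the work surface, if the arm or the gripper's body presses on something with over 40 N, if the wrist force passes 120 N, or if a joint passes its speed limit or range.

## Working session

There is one attempt and no reset: what is moved stays moved. The work goes in short steps, Python scripts to look and compute and a shell command to move; the robot and the scene stay as the last step left them, time stands still between calls to the robot, and variables do not carry over. Pictures are saved under pics/ and viewed, about 8 in all and at most 12, crops included, and the job is handed in when it is done.

```bash
mkdir -p pics; ls; cat > h.py <<'E'
import numpy as np, cv2
from cell import monitor, viewer, ticket, manip
def cam(n):
    c=viewer.camera(n); f=c["color"].shape[0]/2/np.tan(np.radians(c["vertical_fov"])/2)
    K=np.array([[f,0,c["cx"]],[0,f,c["cy"]],[0,0,1]]); return c["color"],K,np.array(c["rvec"],float),np.array(c["tvec"],float)
def save(n,img,crop=None,s=1):
    if crop: a,b,c,d=crop; img=img[b:d,a:c]
    cv2.imwrite(n,cv2.resize(img,None,fx=s,fy=s,interpolation=cv2.INTER_CUBIC)[:,:,::-1])
def back(K,r,t,uv,z):
    R=cv2.Rodrigues(r)[0]; o=-R.T@t; d=R.T@np.linalg.inv(K)@np.array([*uv,1.]); return o+d*(z-o[2])/d[2]
def proj(K,r,t,P): return cv2.projectPoints(np.array(P,float).reshape(-1,3),r,t,K,None)[0][:,0]
E
python3 - <<'E'
from h import *
for n in("top","scene"):
    i,K,r,t=cam(n); save(f"pics/{n}0.png",i,s=1.4); np.savez(f"{n}.npz",i=i,K=K,r=r,t=t)
    print(n,K[0,0],-cv2.Rodrigues(r)[0].T@t)
print(monitor.read_state(),manip.finger_overhang)
E
```

```text
pics
top 514.437970157747 [ 355.53817552 -137.35458588 1179.26277845]
scene 483.77971512954383 [1276.97546327  144.77556189  866.09178692]
{'clock': 0.1, 'joints': array([ 1.07539491e+00,  3.00412104e-01,  1.52147312e+00,  4.37430173e-06,
        1.32071076e+00, -6.65963458e-02]), 'qd': array([ 0.00249881, -0.00165455, -0.00265239, -0.00052886, -0.00284225,
       -0.00118004]), 'effort': array([ 1.28199747e-03, -5.32643652e+01, -3.53290057e+01,  7.10417144e-02,
        2.34257657e-02, -1.73428418e-05]), 'eef_pos': array([228.58038838, 500.0182519 , 212.96436125]), 'eef_rot': array([-1.57072533e+00,  1.00082601e-03,  1.14199021e+00]), 'wrist_force': array([-0.01799276,  0.75460888, -0.69302843]), 'moment': array([ 0.01459089, -0.01530766, -0.03594989]), 'finger_gap': 93.85396391937323} 8.0
```

View pics/top0.png

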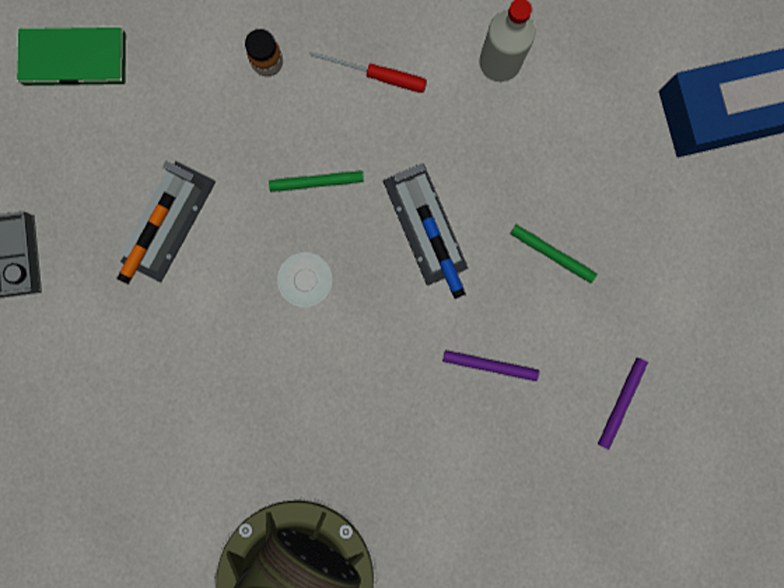

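View pics/scene0.png

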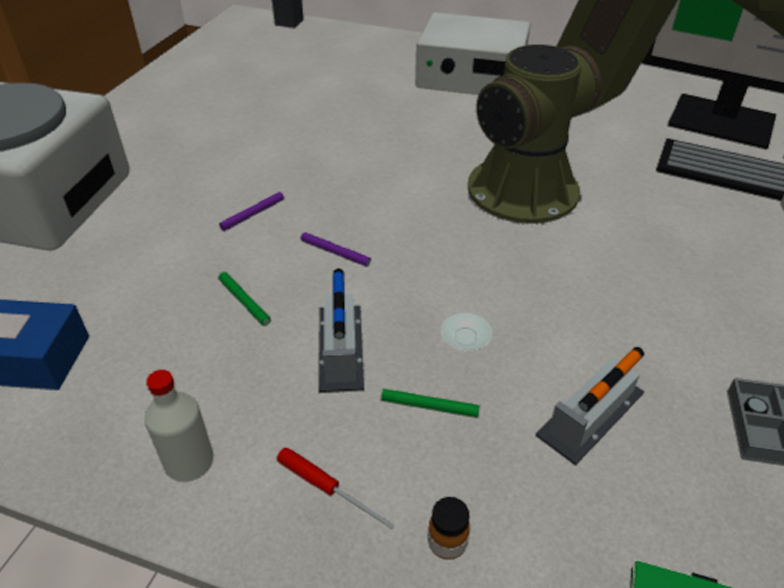

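The top view shows the blue-banded tube at display (422,206)-(460,296), with its V-block's stop at the upper left near (409,172). The orange tube is at (125,280)-(170,195). The green and purple bars are plain decoys lying on the bench. The tube with blue bands in a V-block is the one meant, and I'll confirm that in a crop.

```bash
python3 - <<'E'
from h import *
d=np.load("top.npz"); e=np.load("scene.npz")
a=d["i"][105:225,260:350]; b=e["i"][180:290,210:280]
f=lambda x:cv2.resize(x,(int(x.shape[1]*600/x.shape[0]),600),interpolation=cv2.INTER_CUBIC)
save("pics/crop.png",np.hstack([cv2.resize(f(a),(400,533)),cv2.resize(b,(339,533),interpolation=cv2.INTER_CUBIC)]))
print(400/90,533/120,339/70,533/110)
E
```

```text
4.444444444444445 4.441666666666666 4.8428571428571425 4.845454545454546
```

View pics/crop.png

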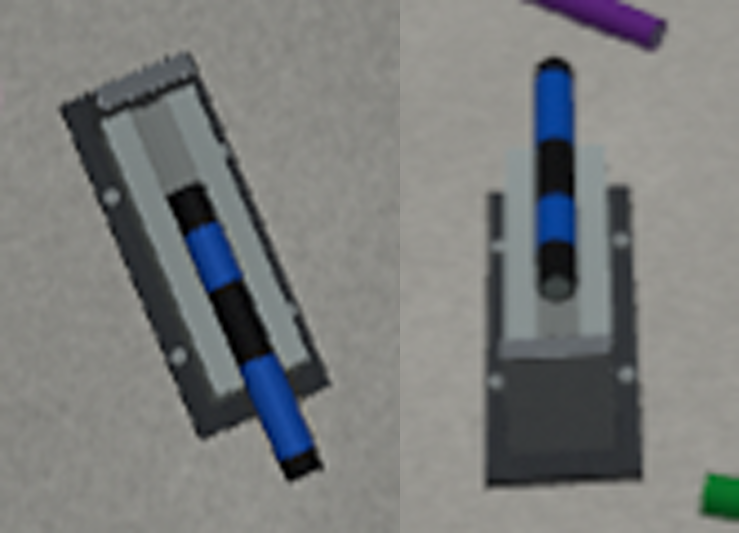

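The crop confirms it: black tube, two blue bands, in the V-block. The tail is at crop (305,472), the lens end at (188,190), and the stop is at the top.

```bash
python3 - <<'E'
from h import *
from scipy.optimize import least_squares
d=np.load("top.npz"); K,r,t=d["K"],d["r"],d["t"]
T=lambda u:(260+u[0]/4.444-.5+.1, 105+u[1]/4.444-.5+.1)
q={"tail":((304,471),55),"lens":((188,191),55),"stopA":((105,110),75),"stopB":((197,79),75),"vA":((220,397),51),"vB":((309,358),51),
"p1":((62,105),8),"p3":((330,383),8),"p4":((203,437),8)}
P={k:back(K,r,t,T(u),z) for k,(u,z) in q.items()}
for k,v in P.items(): print(k,v.round(1))
print("len",np.linalg.norm(P["tail"]-P["lens"]),"yaw",np.arctan2(*(P["lens"]-P["tail"])[1::-1]))
loc={"stopA":(75,25),"stopB":(75,-25),"vA":(-75,25),"vB":(-75,-25),"p3":(None,-37),"p4":(None,37),"p1":(None,37)}
def res(x):
    c,s=np.cos(x[2]),np.sin(x[2]);o=[]
    for k,l in loc.items():
        e=P[k][:2]-x[:2]; a=c*e[0]+s*e[1]; b=-s*e[0]+c*e[1]
        o+=[b-l[1]]+([a-l[0]] if l[0] else [])
    return o
s=least_squares(res,[*P["vA"][:2],.4]); x=s.x; print("block",x,np.round(s.fun,1))
c,sn=np.cos(x[2]),np.sin(x[2])
for k in("tail","lens"):
    e=P[k][:2]-x[:2]; print(k,"local",c*e[0]+sn*e[1],-sn*e[0]+c*e[1])
# desired: scene check
e=np.load("scene.npz"); S=lambda u:(210+(u[0]-400)/4.844-.4,180+u[1]/4.844-.4)
for k,u,z in(("lens",(556,288),55),("vL",(505,345),75),("vR",(612,340),75)): print(k,back(e["K"],e["r"],e["t"],S(u),z).round(1))
from scipy.spatial.transform import Rotation as Ro
st=monitor.read_state(); R=Ro.from_euler("xyz",st["eef_rot"]).as_matrix(); print(R.round(3))
E
```

```text
tail [ 452.  -251.5   55. ]
lens [ 591.3 -192.6   55. ]
stopA [ 626.8 -150.4   75. ]
stopB [ 643.1 -195.4   75. ]
vA [ 488.6 -209.9   51. ]
vB [ 508.9 -254.    51. ]
p1 [ 645.5 -128.7    8. ]
p3 [ 501.9 -269.4    8. ]
p4 [ 472.8 -204.1    8. ]
len 151.23751325439693 yaw 0.4001492875718771
block [ 5.66874261e+02 -2.02498128e+02  4.06296476e-01] [-0.8  0.6  1.4 -2.2 -0.9  0.2  0.6  1.4  1.2 -1.3 -0.3]
tail local -124.87382481102179 0.36348659350042567
lens local 26.360830976030364 -0.5661931071176571
lens [ 592.1 -191.2   55. ]
vL [ 648.9 -190.9   75. ]
vR [ 630.1 -146.7   75. ]
[[ 0.416 -0.    -0.909]
 [ 0.909 -0.001  0.416]
 [-0.001 -1.     0.   ]]
```

The block is at (567,-202), yaw 0.406. The tube is about 48 mm short, with its tail near local x = -125. I'll push the tail face with closed fingers, tool z along the groove. First I travel there at height.

```bash
python3 -m jog '[{"grip":0,"dx":-61.3,"dy":0,"dz":-49.6,"spin":132.1},{"grip":0,"dx":-61.3,"dy":0,"dz":-49.6,"spin":132.1},{"grip":0,"dx":-61.3,"dy":0,"dz":-49.6,"spin":132.1},{"grip":0,"dx":-61.3,"dy":0,"dz":-49.6,"spin":132.1},{"grip":0,"dx":-61.3,"dy":0,"dz":-49.6,"spin":132.1},{"grip":0,"dx":-61.3,"dy":0,"dz":-49.6,"spin":132.1},{"grip":0,"dx":-61.3,"dy":0,"dz":-49.6,"spin":132.1},{"grip":0,"dx":-61.3,"dy":0,"dz":-49.6,"spin":132.1},{"grip":0,"dx":-61.3,"dy":0,"dz":-49.6,"spin":132.1},{"grip":0,"dx":-61.3,"dy":0,"dz":-49.6,"spin":132.1},{"grip":0,"dx":-61.3,"dy":0,"dz":-49.6,"spin":132.1},{"grip":0,"dx":-61.3,"dy":0,"dz":-49.6,"spin":132.1},{"grip":0,"dx":-61.3,"dy":0,"dz":-49.6,"spin":132.1},{"grip":0,"dx":-61.3,"dy":0,"dz":-49.6,"spin":132.1},{"grip":0,"dx":-61.3,"dy":0,"dz":-49.6,"spin":132.1},{"grip":0,"dx":-61.3,"dy":0,"dz":-49.6,"spin":132.1},{"grip":0,"dx":-61.3,"dy":0,"dz":-49.6,"spin":132.1},{"grip":0,"dx":-61.3,"dy":0,"dz":-49.6,"spin":132.1}]' 20
```

```text
clock: 2.35
eef_pos: [425.0, -263.2, 213.6]
eef_rot: [-1.571, -0.0, -1.163]
wrist_force: [0.1, -0.4, -0.6]
finger_gap: 0.4
```

```bash
python3 -m jog '[{"grip":0,"dy":6},{"grip":0,"dy":11},{"grip":0,"dy":14.5},{"grip":0,"dy":15.5},{"grip":0,"dy":15.5},{"grip":0,"dy":15.5}]' 20; python3 - <<'E'
from h import *
i,K,r,t=cam("top"); j=cam("scene")[0]
save("pics/pre.png",np.hstack([cv2.resize(i[105:225,250:350],(500,600),interpolation=3),cv2.resize(j[170:290,200:260],(300,600),interpolation=3)]))
E
```

```text
validation failed for argument at $[0]...
```

View pics/pre.png

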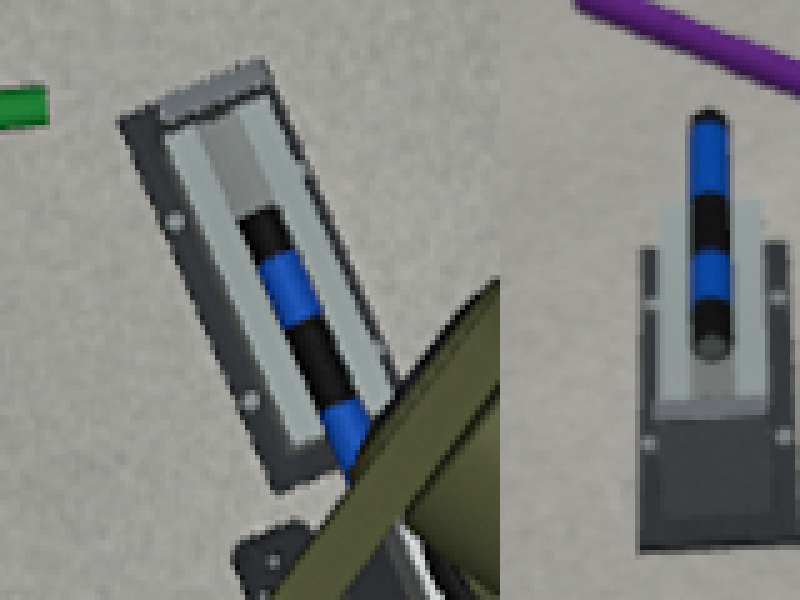

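The move was refused because every key is required, so nothing moved. The picture shows the tube unmoved and the gripper raised above its tail. I'll resend with full rows.

```bash
python3 -m jog '[{"grip":0,"dx":0,"dy":6,"dz":0,"spin":0},{"grip":0,"dx":0,"dy":11,"dz":0,"spin":0},{"grip":0,"dx":0,"dy":14.5,"dz":0,"spin":0},{"grip":0,"dx":0,"dy":15.5,"dz":0,"spin":0},{"grip":0,"dx":0,"dy":15.5,"dz":0,"spin":0},{"grip":0,"dx":0,"dy":15.5,"dz":0,"spin":0}]' 20; python3 - <<'E'
from h import *
i=cam("wrist")[0]; j=cam("scene")[0]
save("pics/pre2.png",np.hstack([cv2.resize(i,(480,360)),cv2.resize(j[150:290,200:320],(309,360),interpolation=3)]))
E
```

```text
clock: 3.2
eef_pos: [425.6, -264.0, 59.9]
eef_rot: [-1.57, -0.002, -1.164]
wrist_force: [-0.3, -0.3, 0.5]
finger_gap: 0.5
```

View pics/pre2.png

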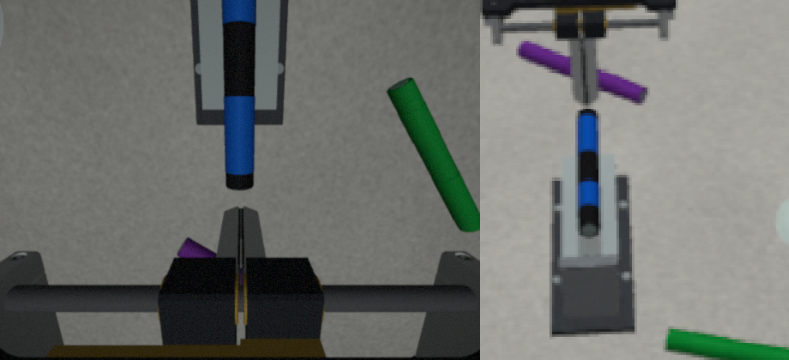

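Fingers and tail are well aligned in both the wrist and scene views. Pushing most of the way now.

```bash
python3 -m jog '[{"grip":0,"dx":0,"dy":0.2,"dz":0.7,"spin":0},{"grip":0,"dx":0,"dy":0.2,"dz":1.2,"spin":0},{"grip":0,"dx":0,"dy":0.2,"dz":1.6,"spin":0},{"grip":0,"dx":0,"dy":0.2,"dz":2.0,"spin":0},{"grip":0,"dx":0,"dy":0.2,"dz":2.4,"spin":0},{"grip":0,"dx":0,"dy":0.2,"dz":2.8,"spin":0},{"grip":0,"dx":0,"dy":0.2,"dz":3.3,"spin":0},{"grip":0,"dx":0,"dy":0.2,"dz":3.8,"spin":0},{"grip":0,"dx":0,"dy":0.2,"dz":4.3,"spin":0},{"grip":0,"dx":0,"dy":0.2,"dz":4.8,"spin":0},{"grip":0,"dx":0,"dy":0.2,"dz":5.3,"spin":0},{"grip":0,"dx":0,"dy":0.2,"dz":5.8,"spin":0},{"grip":0,"dx":0,"dy":0.2,"dz":6.0,"spin":0},{"grip":0,"dx":0,"dy":0.2,"dz":6.0,"spin":0}]'; python3 - <<'E'
from h import *
i=cam("top")[0]; j=cam("scene")[0]
save("pics/mid.png",np.hstack([cv2.resize(i[105:225,250:350],(500,600),interpolation=3),cv2.resize(j[170:290,200:260],(300,600),interpolation=3)]))
E
```

```text
clock: 5.05
eef_pos: [480.3, -239.8, 56.5]
eef_rot: [-1.57, -0.0, -1.163]
wrist_force: [0.1, -0.2, -0.3]
finger_gap: 0.9
```

View pics/mid.png

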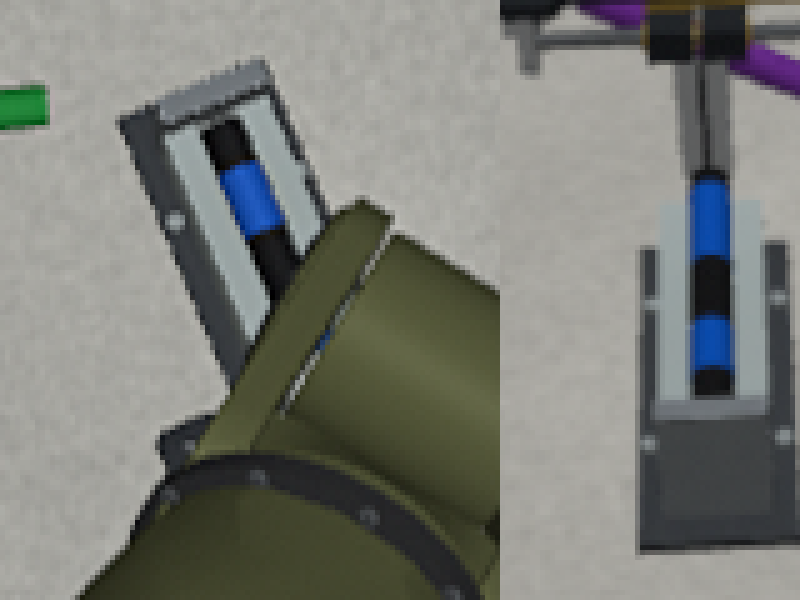

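The tube is nearly home, with its lens end a few mm from the stop. I'll creep in and watch the force.

```bash
python3 -m jog '[{"grip":0,"dx":0,"dy":0,"dz":0.1,"spin":0},{"grip":0,"dx":0,"dy":0,"dz":0.2,"spin":0},{"grip":0,"dx":0,"dy":0,"dz":0.3,"spin":0}]'; python3 -m jog '[{"grip":0,"dx":0,"dy":0,"dz":0.1,"spin":0},{"grip":0,"dx":0,"dy":0,"dz":0.2,"spin":0}]';
```

```text
clock: 5.52
eef_pos: [482.8, -238.7, 56.5]
eef_rot: [-1.571, -0.0, -1.164]
wrist_force: [-1.6, -0.3, 0.5]
finger_gap: -0.1
clock: 5.78
eef_pos: [484.7, -237.8, 56.5]
eef_rot: [-1.571, -0.0, -1.164]
wrist_force: [-1.1, -0.3, 1.1]
finger_gap: 0.7
```

```bash
for k in 1; do python3 -m jog '[{"grip":0,"dx":0,"dy":0,"dz":0.1,"spin":0},{"grip":0,"dx":0,"dy":0,"dz":0.2,"spin":0}]'; done; python3 -m jog '[{"grip":0,"dx":0,"dy":0,"dz":0.1,"spin":0},{"grip":0,"dx":0,"dy":0,"dz":0.1,"spin":0}]'
```

```text
clock: 6.02
eef_pos: [485.5, -237.5, 56.4]
eef_rot: [-1.573, 0.0, -1.163]
wrist_force: [-14.3, -7.9, 7.4]
finger_gap: 0.4
clock: 6.28
eef_pos: [485.5, -237.4, 56.4]
eef_rot: [-1.575, 0.001, -1.164]
wrist_force: [-17.4, -7.8, 8.7]
finger_gap: 0.6
```

The force jumped to about 19 N and motion stalled, with the finger front at local x ≈ -80.6. The home tail position is -80, so the tube is at the stop. Backing off straight, then up and away.

```bash
python3 -m jog '[{"grip":0,"dx":0,"dy":0,"dz":-0.3,"spin":0},{"grip":0,"dx":0,"dy":0,"dz":-1.5,"spin":0},{"grip":0,"dx":0,"dy":0,"dz":-4,"spin":0},{"grip":0,"dx":0,"dy":-4,"dz":-6,"spin":0},{"grip":0,"dx":0,"dy":-10,"dz":-8,"spin":0},{"grip":0,"dx":0,"dy":-15,"dz":-10,"spin":0},{"grip":0,"dx":-5,"dy":-15,"dz":-12,"spin":0},{"grip":0,"dx":-11,"dy":-15,"dz":-12,"spin":0},{"grip":0,"dx":-17,"dy":-15,"dz":-12,"spin":0},{"grip":0,"dx":-23,"dy":-15,"dz":-10,"spin":0},{"grip":0,"dx":-25,"dy":-15,"dz":-10,"spin":0},{"grip":0,"dx":-25,"dy":-15,"dz":-10,"spin":0},{"grip":0,"dx":-25,"dy":-15,"dz":-10,"spin":0}]'; python3 - <<'E'
from h import *
i,K,r,t=cam("top"); j=cam("scene")[0]
save("pics/end.png",np.hstack([cv2.resize(i[105:225,260:350],(450,600),interpolation=3),cv2.resize(j[170:290,205:275],(350,600),interpolation=3)]))
T=lambda x:(566.9+x*.9186,-202.5+x*.3952,55)
print((proj(K,r,t,[T(75),T(-80)])-[260,105])*5)
d=np.load("top.npz")["i"]; print("orange diff",np.abs(d[110:205,80:160].astype(int)-i[110:205,80:160]).mean())
E
```

```text
clock: 7.9
eef_pos: [296.7, -47.3, 206.5]
eef_rot: [-1.57, -0.0, -1.164]
wrist_force: [0.5, -0.2, 0.6]
finger_gap: 0.5
[[166.30896338 113.57575504]
 [301.22147066 433.66105937]]
orange diff 6.692982456140351
```

View pics/end.png

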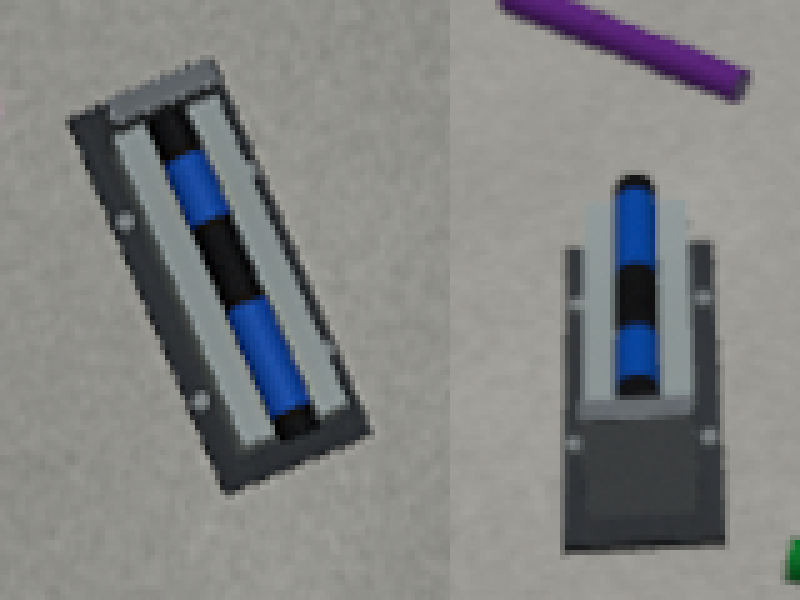

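The lens end meets the stop at crop (165,113), and the tail at (299,434) matches the predicted home position (301,434). The orange-region diff needs a quick check by band centroid.

```bash
python3 - <<'E'
from h import *
a=np.load("top.npz")["i"]; b=cam("top")[0]
for im in(a,b):
    im=im.astype(int); m=(im[:,:,0]>150)&(im[:,:,2]<80)&(im[:,:,1]>60); m[:110]=0; m[210:]=0; print(np.argwhere(m).mean(0).round(2),m.sum())
print("bg diff",np.abs(a[230:300,20:120].astype(int)-b[230:300,20:120]).mean())
print(ticket.sign_off())
E
```

```text
[173.74 100.58] 221
[173.87 100.54] 245
bg diff 7.816142857142857
the job is handed in; nothing more can be done
None
```

The blue-banded tube is against its end stop, still in its groove, and the job is handed in. I pushed its tail with the closed fingertips, then backed off and moved the arm clear.

- **At the stop:** Motion stalled and the wrist force rose to about 19 N. The finger front stood at groove x ≈ -80.6, where the home tail position is -80. The final picture shows the lens end at the stop face and the tail about 2 px (in a 5x crop) from its predicted home position. The calibration, good to about 2 mm, limits both position checks.
- **Orange tube:** It did not move. Its band centroid shifted by about 0.1 px. The image around it differed by 6.7 grey levels, but untouched background differed by 7.8, so that is image noise or lighting.
- **Other points:** At the stop the tool also felt about 9 N upward, which I put down to friction on the tail face. One move was refused for missing keys, and nothing moved. The clock read about 8 s at hand-in, and the robot was touching nothing.

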